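Sort three look-alike hubs by heft into a spring-feed dispenser

ROBOT

A 6-joint arm with a two-finger parallel gripper is mounted at the origin on the work surface. World frame = base frame: x ahead of the robot, y to its left, z up, the work surface at z = 0. Lengths are in m, angles in rad, forces in N, time in s.
With the tool pointing down it reaches from about 0.375 to 0.975 m from the base axis. Payload 3.8 kg.
Tool frame: the origin (TCP) lies between the finger pads; the fingertips stand 25 mm ahead of it and the grasp point (between the pads) lies 6 mm ahead of it; z points along the fingers, y is the direction in which the jaws open and shut (so a half turn about z gives the same grasp; the last joint's range is limited). The gripper opens to 85 mm and grips with 20 to 120 N. Pads are 22 mm wide; open, the fingers measure 114 mm over their backs; the gripper's body (76 mm by 85 mm) begins 54 mm behind the grasp point. The pads swing forward as they close: fully open they stand 13 mm farther back than shut.
Start: joints at [1.273, 0.264, 1.604, -0, 1.274, -0.037], TCP at [0.174, 0.652, 0.256] pointing down, gripper open.
Joint ranges: [-2.63, 2.63], [-0.94, 2.18], [0.31, 2.57], [-1.31, 4.45], [0, 2.66], [-2.55, 2.55]. Speed limits (rad/s): [2.57, 2.57, 3.14, 3.14, 3.14, 3.14].

INTERFACE

Orientations are given as a rotation vector (axis times angle).
In Python, from bench import bot gives the robot as it stands.
- The arm moves only by the shell command python3 -m pendant 'ROWS' [OPENING]. ROWS is JSON, a list of rows, each a list of 6 numbers: the shift along the tool's x, y, z scaled (see below), then the turn, a rotation vector about the tool's x, y, z scaled (see below). In form: [[x, y, z, wx, wy, wz], ...]. A call has exactly 10 rows; each row is the pose to reach, as a shift and turn from the pose measured when the call began, along the tool's axes at that moment; what a row does not reach only later rows make up. The controller multiplies each number of a shift by 0.2 m and each number of a turn by 90 degrees. A row lasts 1/12 s, in which the tool goes at most 41.7 mm and 7.16 degrees, less where a joint would pass 70% of its speed; a pose out of reach is approached as far as the arm can. A call with a number of a shift or a turn outside -1 to 1 is refused whole. A call with a gripper value outside its range is refused whole. OPENING is the closure, from 0 (fully open) to 1 (shut), set as the call begins (- or left out, the last holds). The fingers move at their own pace and stop on an object; the grip force is fixed at half the most. Time passes only in rows, so rows that repeat a pose let the fingers close, or fill a call up. It gives the time, the measured TCP pose, the force and the opening at its end, in the units of the state.
- bot.read_state(): the state, without advancing time (a new reading comes with each control period).
- bot.snapshot(name): name is "side" or "top"; returns the picture (400x640x3 uint8, blue, green, red); there is no depth.
- bot.camera_model(name): a dict with "fx", "fy", "cx", "cy" (pixels), "position" and "rotation" of the camera in the world. Camera axes: x right, y up, looking along -z (the intrinsics and any distortion apply to the point x, -y, -z); pixel columns grow to the right and rows downward; lengths in m; the calibration is good to about 2 mm. A picture is of the moment at which its call begins. camera_model takes no time and is no camera call.
- bot.finish_job(): hands the job in, once; it reports no verdict.
Trained networks look in the newest picture that a camera, given by its name, has taken for a name from the list of things; names that differ only in an ending like _2 or _b are one class to them, and where a whole thing is asked for, a point or a joint stands for the part that bears it (a point fixed in the world has none). Each returns a list of dicts, best first, with "conf" (0 to 1); they miss things now and then, are a little off and sometimes report something else, mostly with a low value. They report only what shows in the picture. A call takes as long as a camera call.
- bot.spot_in(camera, thing): "bbox" ([left, top, right, bottom] in pixels, round what is visible of it).
- bot.masks_of(camera, thing): "region" (400x640 bool, what is visible of it) and "bbox" ([left, top, right, bottom] in pixels, round what is visible of it).
The state is a dict: "t": time; "joints": joint angles; "qd": joint speeds; "tau": joint torques, N m; "tool_pos": TCP position; "orientation": TCP orientation; "force": force on the tool from outside, world axes, zero at the start; "moment": the same for the moment, N m; "finger_gap": opening from 0.0 (shut) to 1.0 (fully open).
Only numpy, scipy, OpenCV 4.12 (cv2) and the standard library are available. Lean on these libraries where they do the work, as an engineer would, in place of code of your own. Each camera call takes 0.05 s, during which the arm holds its last target. There are 200 camera calls.

TASK

Three closed roller hubs have come back to the stores bench; they look alike and only their weight tells them apart. Put each back in the spring-feed dispenser, upright: the hollow one (lightest) in the left lane, the one with a bearing cartridge (middle weight) in the middle lane, the solid-cored one (heaviest) in the right lane, each pushed in against its follower and set down behind the front lip so that the spring holds it there. Do not knock a hub over, do not ram or force the dispenser, and leave the other things on the bench alone.

Things in the scene. Friction and masses are not known exactly. Their poses are not given: they have to be found in the camera images.
- hub_1_mid (a point): Centre (half-way up) of a plain closed aluminium hub, a drum 50 mm in diameter and 70 mm high, upright on the bench; z along its axis, up. Of the three hubs one is hollow (180 g in all), one holds a bearing cartridge (460 g), one a solid core (740 g), each within 6 percent. Which is which changes every time, whatever the names. The hidden insert has 1 to 2 mm of play.
- hub_2_mid (a point): Centre (half-way up) of the second hub, alike outside: 50 mm in diameter, 70 mm high; hollow, bearing or solid is not known. See hub_1_mid. The surface is smooth metal: a heavy hub creeps down by some millimetres in a light grip, so grip firmly.
- hub_3_mid (a point): Centre (half-way up) of the third hub, alike outside: 50 mm in diameter, 70 mm high; hollow, bearing or solid is not known. See hub_1_mid.
- dispenser: Grey sheet-steel dispenser fixed to the bench, 316 mm wide, 177 mm deep; three alike lanes 100 mm apart. Origin on the bench under the middle lane's lip; x along the lanes, away from the robot; y left. Back plate 75 mm high, 141 mm behind the lip. Each lane: floor 4 mm above the bench, open front above a lip 10 mm high over the floor, 3 mm thick.
- lane_left: Left lane (towards +y): point on the lane floor where the axis of a stored hub stands, mid-way between the side walls, hub touching the lip. x into the lane, y left, z up. The lip's inner face lies 25 mm before it (-x). Lane 56 mm wide between thin side walls 20 mm high over the floor, flared in front of the lip as far as 50 mm before this point.
- lane_middle: Middle lane: the same point and axes as in lane_left. To store: hold the hub with its foot above the lip, push it along +x against the follower until its axis is past this point (by not more than 35 mm), lower it to the floor, let go; the spring then brings it up to the lip.
- lane_right: Right lane (towards -y): the same point, axes and sizes as in lane_left.
- follower_left: Left lane's follower, a black upright nylon plate 50 mm wide, up to 59 mm above the bench; origin at bench level under its front face. At rest its face stands 18.5 mm before lane_left; it slides back up to 80 mm, then stops hard. Its spring pushes to the lip with 3.6 N (rest) to 5.2 N (stop), and it is damped: 45 N more per m/s, so push steadily.
- follower_middle: The same in the middle lane.
- follower_right: The same in the right lane.
- hub_1: The same hub as point hub_1_mid; origin at the centre of its underside.
- hub_2: The same hub as point hub_2_mid; origin at the centre of its underside.
- hub_3: The same hub as point hub_3_mid; origin at the centre of its underside.
- elbow: White plastic pipe elbow standing on one end, 42 mm across and 61 mm high; leave alone. Origin at the centre of its foot.
- coupling: Dark steel pipe coupling, a ring 44 mm in diameter and 36 mm high; leave alone. Origin at the centre of its foot.
- tape_roll: Brown tape roll lying flat, 90 mm in diameter and 48 mm high; leave alone. Origin at the centre of its foot.
- jar: Amber jar with a steel cap, 60 mm in diameter and 85 mm high; leave alone. Origin at the centre of its foot.
- wrench: Steel wrench 190 mm long lying flat; leave alone. Origin below its middle.
- carton: Small cardboard carton 110 x 80 x 55 mm; leave alone. Origin at the centre of its foot.

How it is judged:
By the outcome, as a careful person would: the job done as asked, in the order asked, and still so for the second after the job is handed in, with the robot touching nothing.
It also fails if it takes over 72 s, if anything falls off the work surface, if the arm or the gripper's body presses on something with over 40 N, if the wrist force passes 120 N, or if a joint passes its speed limit or range.

## Working session

There is one attempt and no reset: what is moved stays moved. The work goes in short steps, Python scripts to look and compute and a shell command to move; the robot and the scene stay as the last step left them, time stands still between calls to the robot, and variables do not carry over. Pictures are saved under pics/ and viewed, about 8 in all and at most 12, crops included, and the job is handed in when it is done.

```bash
ls; mkdir -p pics; python3 - <<'E'
from bench import bot
import cv2
s=bot.read_state(); print({k:(v if isinstance(v,float) else [round(float(x),4) for x in v] if hasattr(v,'__len__') else v) for k,v in s.items()})
for n in("top","side"):
    cv2.imwrite(f"pics/{n}0.png",bot.snapshot(n)); c=bot.camera_model(n); print(n,c)
    for th in("hub_1","dispenser","follower_left"):
        for d in bot.spot_in(n,th): print(n,th,round(d["conf"],2),[round(float(x),1) for x in d["bbox"]])
E
```

```text
pics
{'t': 0.0, 'joints': [1.2731, 0.2648, 1.6054, 0.0, 1.2737, -0.0369], 'qd': [-0.0002, 0.001, 0.0012, -0.0018, -0.0009, -0.0009], 'tau': [0.0002, -51.51, -36.732, -0.0, 0.0125, 0.0001], 'tool_pos': [0.1738, 0.6515, 0.2549], 'orientation': [-0.4085, -3.1145, 0.0036], 'force': [-0.4116, -0.7365, -0.4403], 'moment': [0.049, 0.0092, 0.0261], 'finger_gap': 0.9960170139991815}
top {'fx': 388.3966040430151, 'fy': 388.3966040430151, 'cx': 313.50497779632553, 'cy': 195.9276090973923, 'position': array([ 0.33422823, -0.0545133 ,  1.10797045]), 'rotation': array([ 0.15376673, -0.13458982, -1.55940245])}
top hub_1 0.88 [166.3, 207.4, 192.7, 230.3]
top hub_1 0.69 [136.6, 133.2, 175.6, 165.7]
top hub_1 0.59 [216.8, 161.9, 235.7, 181.8]
top hub_1 0.59 [238.6, 197.2, 259.9, 218.5]
top dispenser 0.59 [303.8, 155.6, 419.4, 233.8]
top follower_left 0.66 [316.0, 204.5, 338.5, 214.2]
side {'fx': 420.39046089065164, 'fy': 420.39046089065164, 'cx': 316.3160904864421, 'cy': 190.6772661733245, 'position': array([0.3578649 , 0.80965048, 0.94520819]), 'rotation': array([ 0.09975146, -1.12923762, -2.7483563 ])}
side hub_1 0.96 [300.5, 233.3, 317.1, 262.2]
side hub_1 0.88 [254.1, 245.5, 277.8, 278.4]
side hub_1 0.76 [292.9, 298.0, 316.7, 335.7]
side hub_1 0.4 [320.8, 182.1, 328.2, 199.3]
side hub_1 0.24 [305.4, 96.9, 340.8, 124.9]
side dispenser 0.71 [282.2, 129.0, 346.6, 218.9]
side follower_left 0.59 [318.9, 182.6, 328.4, 201.5]
side follower_left 0.18 [291.0, 188.8, 318.1, 200.1]
```

View pics/top0.png

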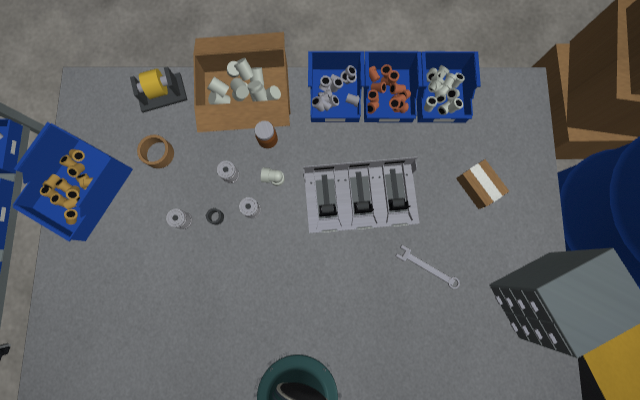

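View pics/side0.png

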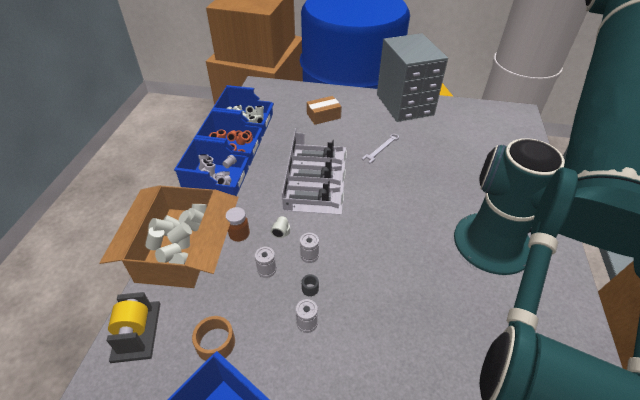

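```bash
cat > h.py <<'E'
import numpy as np, cv2
from bench import bot
from scipy.optimize import least_squares
from scipy.spatial.transform import Rotation as R
def proj(n,P):
    c=bot.camera_model(n); Rm=R.from_rotvec(c["rotation"]).as_matrix()
    p=(np.atleast_2d(P)-c["position"])@Rm
    return np.c_[c["cx"]+c["fx"]*p[:,0]/-p[:,2], c["cy"]+c["fy"]*p[:,1]/p[:,2]]
def ray(n,uv,z):
    c=bot.camera_model(n); Rm=R.from_rotvec(c["rotation"]).as_matrix()
    d=Rm@np.array([(uv[0]-c["cx"])/c["fx"],-(uv[1]-c["cy"])/c["fy"],-1])
    o=np.array(c["position"]); return o+d*(z-o[2])/d[2]
a=np.linspace(0,2*np.pi,60)
def cylbox(n,x,y,z0=0,r=.025,h=.07):
    P=np.vstack([np.c_[x+r*np.cos(a),y+r*np.sin(a),0*a+z] for z in(z0,z0+h)])
    q=proj(n,P); return np.r_[q.min(0),q.max(0)]
E
python3 - <<'E'
from h import *
def allb(n): 
    bot.snapshot(n); return [(d["conf"],np.array(d["bbox"],float)) for d in bot.spot_in(n,"hub_1")]
T,S=allb("top"),allb("side")
for i,(ct,t) in enumerate(T):
    for j,(cs,s) in enumerate(S):
        f=lambda p:np.r_[cylbox("top",*p)-t,cylbox("side",*p)-s]
        r=least_squares(f,ray("top",(t[:2]+t[2:])/2,.035)[:2])
        e=np.abs(r.fun).max()
        if e<6: print(i,j,r.x.round(4),r.fun.round(1))
for n,(x0,y0,x1,y1) in {"top":(295,145,430,240),"side":(265,115,365,230)}.items():
    im=bot.snapshot(n)[y0:y1,x0:x1]; k=min(790//(x1-x0),590//(y1-y0)); print(k)
    cv2.imwrite(f"pics/d{n}.png",cv2.resize(im,None,fx=k,fy=k,interpolation=cv2.INTER_CUBIC))
E
```

```text
0 2 [0.4937 0.1388] [-1.8 -2.  -0.9 -0.3 -0.9 -2.3  3.3 -0.5]
1 1 [0.4643 0.3351] [-1.4  2.3 -0.1 -2.9  0.5 -1.7  0.   0.4]
2 0 [0.6026 0.2071] [-1.4  0.3 -0.7 -0.4  0.6 -1.6 -0.3 -0.6]
5
5
```

View pics/dtop.png

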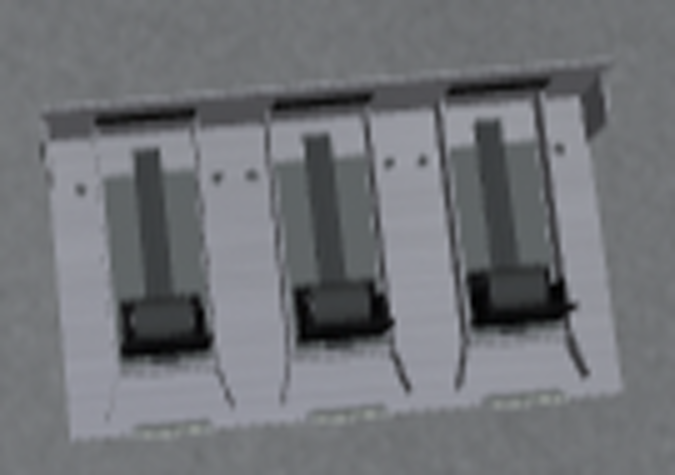

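View pics/dside.png

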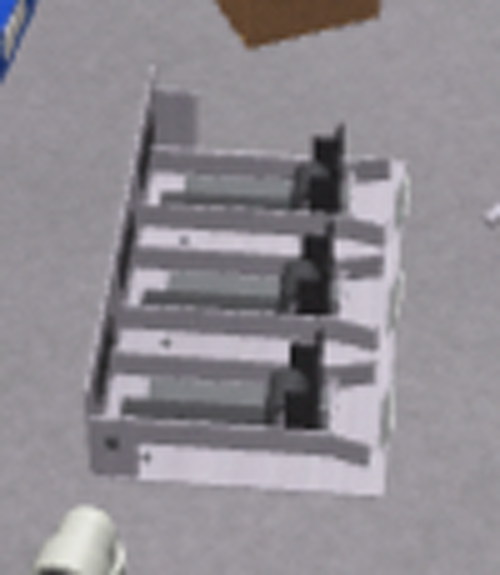

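```bash
cat >> h.py <<'E'
def W(d,P):
    P=np.atleast_2d(np.array(P,float)); c,s=np.cos(d[2]),np.sin(d[2])
    return np.c_[d[0]+c*P[:,0]-s*P[:,1], d[1]+s*P[:,0]+c*P[:,1], P[:,2]]
E
python3 - <<'E'
from h import *
L=lambda f:[[f,.158,.004],[f,-.158,.004],[.141,.158,.075],[.141,-.158,.075]]
T=np.array([[309.4,233],[419.4,223],[303.4,167.5],[417,158]])
S=np.array([[342,213.4],[346,147],[283,198],[295.4,129.3]])
f=lambda p:np.r_[(proj("top",W(p,L(p[3])))-T).ravel(),(proj("side",W(p,L(p[3])))-S).ravel()]
r=least_squares(f,[.52,-.1,0,-.033],loss="soft_l1"); print(r.x.round(4)); print(f(r.x).round(1).reshape(-1,2))
d=r.x
for n,o,b in(("top",(295,145),"dtop"),("side",(265,115),"dside")):
    im=cv2.imread(f"pics/{b}.png")
    def line(P,c):
        q=(proj(n,W(d,P))-o+.5)*5
        for u,v in zip(q[:-1],q[1:]): cv2.line(im,tuple(int(i) for i in u),tuple(int(i) for i in v),c,1)
    for y in(.1,0,-.1):
        for s in(-.028,.028): line([[-.0,y+s,.024],[.14,y+s,.024]],(0,255,0))
        line([[0,y-.028,.014],[0,y+.028,.014]],(0,0,255))
        x=.0065; line([[x,y-.025,.005],[x,y+.025,.005],[x,y+.025,.059],[x,y-.025,.059],[x,y-.025,.005]],(0,255,255))
    line([[d[3],-.158,.004],[d[3],.158,.004],[.141,.158,.075],[.141,-.158,.075],[d[3],-.158,.004]],(255,100,0))
    cv2.imwrite(f"pics/o{n}.png",im)
a_=cv2.imread("pics/otop.png"); b_=cv2.imread("pics/oside.png")
h=max(a_.shape[0],b_.shape[0]); 
c=np.hstack([cv2.copyMakeBorder(i,0,h-i.shape[0],0,0,0) for i in(a_,b_)])
cv2.imwrite("pics/o.png",cv2.resize(c,(800,int(h*800/c.shape[1])),interpolation=cv2.INTER_AREA))
print([W(d,[.025,y,.004]).round(4) for y in(.1,0,-.1)])
E
```

```text
[ 0.4795 -0.1809  0.097  -0.0329]
[[-0.9  0.3]
 [-0.3  0.2]
 [-1.   0.3]
 [-0.  -0.5]
 [-0.1 -0.3]
 [-0.3 -0.9]
 [-0.  -5.1]
 [ 0.5 -2.2]]
[array([[ 0.4947, -0.079 ,  0.004 ]]), array([[ 0.5044, -0.1785,  0.004 ]]), array([[ 0.514, -0.278,  0.004]])]
```

View pics/o.png

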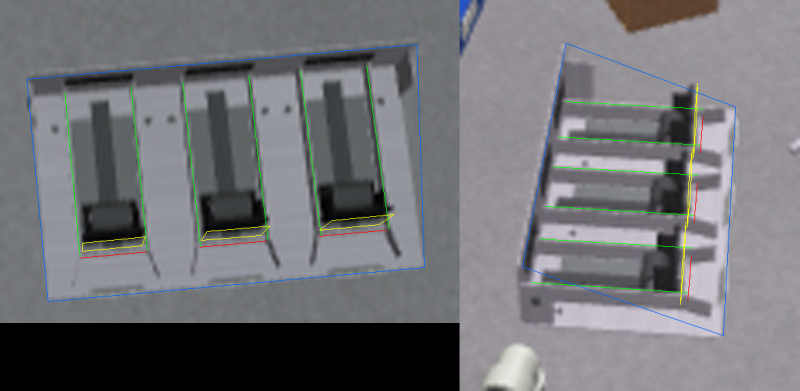

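```bash
cat >> h.py <<'E'
def tool(yaw):  # tool z down, tool x along (cos yaw, sin yaw)
    x=np.array([np.cos(yaw),np.sin(yaw),0]); z=np.array([0,0,-1.]); return np.c_[x,np.cross(z,x),z]
def row(p,yaw,p0=None,yaw0=None):
    s=bot.read_state(); p0=np.array(s["tool_pos"] if p0 is None else p0)
    R0=R.from_rotvec(s["orientation"]).as_matrix() if yaw0 is None else tool(yaw0)
    w=R.from_matrix(R0.T@tool(yaw)).as_rotvec()/(np.pi/2)
    return np.r_[R0.T@(np.array(p)-p0)/.2,w].round(3).tolist()
E
python3 - <<'E'
from h import *
L=lambda f:[[f,.158,.004],[f,-.158,.004],[.141,.158,.075],[.141,-.158,.075]]
F=[[.0065,y,.009] for y in(.1,0,-.1)]
T=np.array([[309.4,233],[419.4,223],[303.4,167.5],[417,158]])-.4
S=np.array([[342,213.4],[346,147],[295.4,129.3]])-.4
FT=np.array([[328.2,216],[363.4,213],[398.8,210]])-.4
def f(p):
    return np.r_[(proj("top",W(p,L(p[3])))-T).ravel(),(proj("side",W(p,np.array(L(p[3]))[[0,1,3]]))-S).ravel(),(proj("top",W(p,F))-FT).ravel()]
r=least_squares(f,[.52,-.1,0,-.033],loss="soft_l1"); print(r.x.round(4)); print(f(r.x).round(1).reshape(-1,2))
print([W(r.x,[.025,y,.004]).round(4) for y in(.1,0,-.1)])
for th in("coupling","elbow","jar"):
    b=bot.spot_in("top",th)[0]; b=(b["conf"],b["bbox"]); bb=np.array(b[1],float); print(th,b[0],ray("top",(bb[:2]+bb[2:])/2,.025).round(3))
s=bot.read_state(); print(R.from_rotvec(s["orientation"]).as_matrix().round(3))
for y in(.097,.097+np.pi): print(y,row([.40,.39,.2],y))
E
```

```text
[ 0.4829 -0.1814  0.0964 -0.0349]
[[-0.2  0.2]
 [ 0.4  0.2]
 [-0.4 -0.5]
 [ 0.5 -1.3]
 [-0.1 -0.1]
 [-0.3 -0.7]
 [-0.  -2. ]
 [-0.1  0.7]
 [-0.3  0.5]
 [-0.8  0.4]]
[array([[ 0.4981, -0.0795,  0.004 ]]), array([[ 0.5078, -0.179 ,  0.004 ]]), array([[ 0.5174, -0.2786,  0.004 ]])]
coupling 0.59 [0.481 0.244 0.025]
elbow 0.88 [0.595 0.08  0.025]
jar 0.77 [0.722 0.1   0.025]
[[-0.966  0.258  0.   ]
 [ 0.258  0.966  0.   ]
 [ 0.     0.    -1.   ]]
0.097 [-1.43, -0.975, 0.282, 0.0, -0.0, 1.772]
3.238592653589793 [-1.43, -0.975, 0.282, 0.0, 0.0, -0.228]
```

```bash
python3 - <<'E'
from h import *
p=np.array([.4643,.3351,.15]); print(row(p,3.238))
s=bot.read_state(); p0=np.array(s["tool_pos"]); m=p0+.6*(p-p0); m[2]=.2
print(row(m,3.238), row(p,3.238,m,3.238), row([.4643,.3351,.052],3.238,p,3.238))
E
```

```text
[-1.811, -1.158, 0.532, 0.0, 0.0, -0.227]
[-1.087, -0.695, 0.282, 0.0, 0.0, -0.227] [-0.517, -0.687, 0.25, 0.0, 0.0, 0.0] [0.0, 0.0, 0.49, 0.0, 0.0, 0.0]
```

```bash
python3 -m pendant '[[-0.05,-0.04,0,0,0,-0.02],[-0.15,-0.1,0.05,0,0,-0.05],[-0.3,-0.2,0.1,0,0,-0.08],[-0.45,-0.3,0.15,0,0,-0.12],[-0.6,-0.4,0.2,0,0,-0.16],[-0.75,-0.5,0.25,0,0,-0.2],[-0.88,-0.6,0.28,0,0,-0.227],[-0.96,-0.68,0.28,0,0,-0.227],[-0.98,-0.69,0.28,0,0,-0.227],[-0.98,-0.69,0.28,0,0,-0.227]]' 0; python3 -c "
from h import *
print(row([.4643,.3351,.16],3.238),bot.read_state()['joints'])"
```

```text
t: 1.68
tool_pos: [0.3288, 0.4674, 0.2005]
orientation: [-0.146, 3.138, 0.001]
force: [0.5, 0.1, 0.7]
finger_gap: 0.997
[-0.613, -0.721, 0.202, 0.0, 0.0, -0.002] [ 9.14018142e-01  1.11082735e-01  1.89005003e+00  1.19142287e-04
  1.14001575e+00 -7.49771505e-01]
```

```bash
python3 -m pendant '[[-0.04,-0.05,0.02,0,0,0],[-0.12,-0.15,0.05,0,0,0],[-0.22,-0.26,0.08,0,0,0],[-0.33,-0.38,0.11,0,0,0],[-0.43,-0.5,0.15,0,0,0],[-0.52,-0.61,0.18,0,0,0],[-0.58,-0.68,0.2,0,0,0],[-0.61,-0.72,0.2,0,0,-0.002],[-0.613,-0.721,0.2,0,0,-0.002],[-0.613,-0.721,0.2,0,0,-0.002]]'
python3 - <<'E'
from h import *
print(row([.4643,.3351,.052],3.238))
im=bot.snapshot("side"); cv2.imwrite("pics/b1.png",im[170:370,180:420].repeat(3,0).repeat(3,1))
for d in bot.spot_in("side","hub_1"): print(round(d["conf"],2),np.round(d["bbox"],1))
print(cylbox("side",.4643,.3351).round(1))
E
```

```text
t: 2.52
tool_pos: [0.4644, 0.3359, 0.1608]
orientation: [-0.15, 3.138, 0.002]
force: [0.4, 0.1, 0.9]
finger_gap: 0.998
[0.001, -0.005, 0.544, 0.001, 0.0, -0.0]
0.94 [253.5 247.9 276.5 277.2]
0.82 [296.  301.  319.2 332.5]
[296.3 298.5 318.1 332.7]
```

View pics/b1.png

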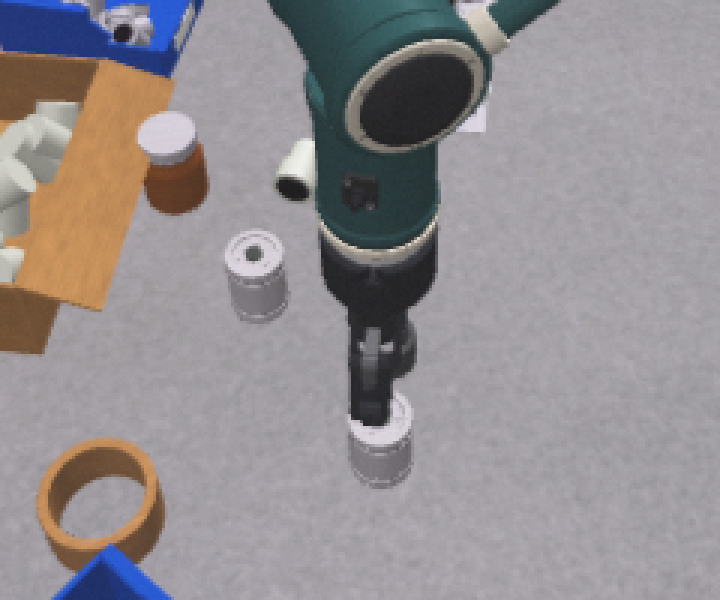

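The gripper is above hub B (side pixel ~307,317), aligned with the network's box.

```bash
python3 -c "
from h import *
print(proj('side',[[.4643,.385,.14],[.4643,.335,.07]]))"
python3 -m pendant '[[0,0,0.04,0,0,0],[0,0,0.12,0,0,0],[0,0,0.22,0,0,0],[0,0,0.32,0,0,0],[0,0,0.41,0,0,0],[0,0,0.48,0,0,0],[0,0,0.53,0,0,0],[0,0,0.545,0,0,0],[0,0,0.545,0,0,0],[0,0,0.545,0,0,0]]'
python3 -m pendant '[[0,0,0,0,0,0],[0,0,0,0,0,0],[0,0,0,0,0,0],[0,0,0,0,0,0],[0,0,0,0,0,0],[0,0,0,0,0,0],[0,0,0,0,0,0],[0,0,0,0,0,0],[0,0,0,0,0,0],[0,0,0,0,0,0]]' 1
```

```text
[[302.0811714  312.62999408]
 [307.19529264 308.16645642]]
t: 3.45
tool_pos: [0.464, 0.3371, 0.0524]
orientation: [-0.153, 3.137, 0.003]
force: [-0.6, -0.7, 0.1]
finger_gap: 1.002
t: 4.28
tool_pos: [0.465, 0.337, 0.0538]
orientation: [-0.154, 3.135, 0.003]
force: [-0.4, -2.6, 4.2]
finger_gap: 0.573
```

```bash
python3 -m pendant '[[0,0,-0.03,0,0,0],[0,0,-0.09,0,0,0],[0,0,-0.17,0,0,0],[0,0,-0.25,0,0,0],[0,0,-0.32,0,0,0],[0,0,-0.38,0,0,0],[0,0,-0.4,0,0,0],[0,0,-0.4,0,0,0],[0,0,-0.4,0,0,0],[0,0,-0.4,0,0,0]]'
python3 - <<'E'
from h import *
f=[]
for i in range(6):
    bot.snapshot("side"); s=bot.read_state(); f.append(np.r_[s["force"],s["moment"]])
print(np.mean(f,0).round(2),np.std(f,0).round(2),s["finger_gap"])
d=[.4829,-.1814,.0964]
for n,y in zip("LMR",(.1,0,-.1)): print(n,[W(d,[x,y,0]).round(4).tolist()[0] for x in(-.04,.025,.04)])
E
```

```text
t: 5.12
tool_pos: [0.4638, 0.3363, 0.1326]
orientation: [-0.154, 3.137, 0.001]
force: [-0.5, 0.5, -7.4]
finger_gap: 0.573
[-0.12  0.22 -7.21 -0.01  0.01  0.  ] [0.3  0.37 0.5  0.02 0.05 0.03] 0.5766719226253489
L [[0.4335, -0.0857, 0.0], [0.4982, -0.0795, 0.0], [0.5131, -0.078, 0.0]]
M [[0.4431, -0.1853, 0.0], [0.5078, -0.179, 0.0], [0.5227, -0.1775, 0.0]]
R [[0.4527, -0.2848, 0.0], [0.5174, -0.2785, 0.0], [0.5323, -0.2771, 0.0]]
```

Hub B weighs about 7.3 N, so it is the solid one and goes to the right lane.

```bash

python3 -m pendant '[[0.01,-0.04,-0.03,0,0,0],[0.03,-0.12,-0.07,0,0,0],[0.05,-0.24,-0.1,0,0,0],[0.07,-0.36,-0.13,0,0,0],[0.09,-0.5,-0.15,0,0,0],[0.11,-0.62,-0.16,0,0,0],[0.14,-0.74,-0.16,0,0,0],[0.16,-0.86,-0.16,0,0,0],[0.18,-0.95,-0.16,0,0,0],[0.18,-1,-0.16,0,0,0]]'
python3 -m pendant '[[0.01,-0.06,0,0,0,0],[0.03,-0.16,0,0,0,0],[0.05,-0.28,0,0,0,0],[0.07,-0.4,0,0,0,0],[0.09,-0.52,0,0,0,0],[0.11,-0.64,0,0,0,0],[0.14,-0.76,0,0,0,0],[0.16,-0.87,0,0,0,0],[0.18,-0.95,0,0,0,0],[0.18,-1,0,0,0,0]]'
python3 -m pendant '[[0.01,-0.06,0,0,0,0],[0.03,-0.16,0,0,0,0],[0.05,-0.28,0,0,0,0],[0.07,-0.4,0,0,0,0],[0.09,-0.52,0,0,0,0],[0.11,-0.64,0,0,0,0],[0.13,-0.76,0,0,0,0],[0.15,-0.87,0,0,0,0],[0.16,-0.95,0,0,0,0],[0.16,-1,0,0,0,0]]'
python3 - <<'E'
from h import *
d=[.4829,-.1814,.0964]
p=W(d,[-.07,-.1,.079])[0]; print(p,row(p,3.238),bot.read_state()['joints'])
E
```

```text
t: 6.25
tool_pos: [0.447, 0.1317, 0.1651]
orientation: [-0.152, 3.137, 0.0]
force: [0.0, 0.9, -7.4]
finger_gap: 0.574
t: 7.08
tool_pos: [0.43, -0.0724, 0.1654]
orientation: [-0.15, 3.137, -0.001]
force: [0.8, 0.0, -6.9]
finger_gap: 0.573
t: 7.92
tool_pos: [0.4176, -0.2763, 0.1657]
orientation: [-0.148, 3.136, -0.002]
force: [-0.3, 0.7, -6.4]
finger_gap: 0.573
[ 0.42285008 -0.28767327  0.079     ] [-0.02, -0.059, 0.434, -0.001, 0.001, -0.001] [-6.34582217e-01  8.94177703e-03  2.06721778e+00  5.40125474e-04
  1.06305777e+00 -2.29981795e+00]
```

```bash

python3 -m pendant '[[0,-0.01,0.03,0,0,0],[0,-0.02,0.1,0,0,0],[-0.01,-0.04,0.18,0,0,0],[-0.01,-0.05,0.26,0,0,0],[-0.02,-0.059,0.33,0,0,0],[-0.02,-0.059,0.39,0,0,0],[-0.02,-0.059,0.42,0,0,0],[-0.02,-0.059,0.434,0,0,0],[-0.02,-0.059,0.434,0,0,0],[-0.02,-0.059,0.434,0,0,0]]'
python3 - <<'E'
from h import *
d=[.4829,-.1814,.0964]; s=bot.read_state(); p=s["tool_pos"]; print(p)
ims=[]
for n,(x0,y0,x1,y1) in {"top":(360,140,460,240),"side":(280,110,380,210)}.items():
    im=cv2.resize(bot.snapshot(n)[y0:y1,x0:x1],None,fx=4,fy=4,interpolation=cv2.INTER_CUBIC)
    q=lambda P:((proj(n,P)-(x0,y0)+.5)*4).astype(np.int32)
    for z in(.025,.095): cv2.polylines(im,[q(np.c_[p[0]+.025*np.cos(a),p[1]+.025*np.sin(a),0*a+z])],True,(0,255,255),1)
    for s_ in(-.028,.028): cv2.polylines(im,[q(W(d,[[0,-.1+s_,.024],[.14,-.1+s_,.024]]))],False,(0,255,0),1)
    cv2.polylines(im,[q(W(d,[[0,-.128,.014],[0,-.072,.014]]))],False,(0,0,255),1)
    ims.append(im)
    for t in bot.spot_in(n,"hub_1"): print(n,round(t["conf"],2),np.round(t["bbox"],1))
cv2.imwrite("pics/r1.png",np.hstack(ims))
for n in("top","side"): print(cylbox(n,p[0],p[1],p[2]-.054).round(1))
E
```

```text
t: 8.75
tool_pos: [0.4234, -0.2878, 0.0795]
orientation: [-0.148, 3.135, -0.003]
force: [-0.5, 0.1, -6.6]
finger_gap: 0.57
[ 0.42335115 -0.2877972   0.07947581]
top 0.95 [217.8 164.5 238.4 184.5]
top 0.92 [242.4 199.4 260.5 219.6]
side 0.69 [346.4 133.9 363.5 157.8]
side 0.61 [301.  234.2 318.2 262.3]
side 0.59 [253.3 249.  275.3 277.7]
side 0.48 [320.7 163.7 331.6 177.8]
[393.3 224.3 417.8 245.2]
[347.8 131.2 364.4 157.2]
```

View pics/r1.png

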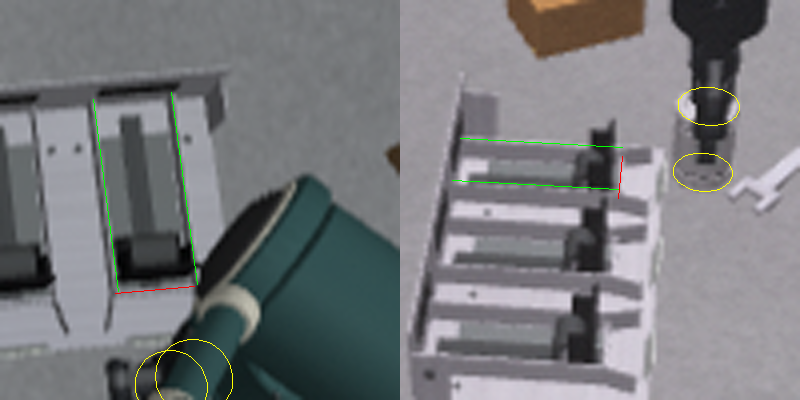

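```bash

python3 -m pendant '[[-0.01,0,0.01,0,0,0],[-0.03,0,0.02,0,0,0],[-0.06,0,0.02,0,0,0],[-0.1,0,0.02,0,0,0],[-0.14,0,0.02,0,0,0],[-0.18,0,0.02,0,0,0],[-0.21,0,0.02,0,0,0],[-0.23,0,0.02,0,0,0],[-0.25,0,0.02,0,0,0],[-0.25,0,0.02,0,0,0]]'
python3 - <<'E'
from h import *
d=[.4829,-.1814,.0964]; p=bot.read_state()["tool_pos"]; print(p)
print(W([0,0,-d[2]],[[p[0]-d[0],p[1]-d[1],p[2]]]))
print(row(W(d,[-.02,-.1,p[2]])[0],3.238), row(W(d,[.042,-.1,p[2]])[0],3.238))
for t in bot.spot_in("side","hub_1"): pass
bot.snapshot("side")
for t in bot.spot_in("side","hub_1")[:3]: print(round(t["conf"],2),np.round(t["bbox"],1))
print(cylbox("side",p[0],p[1],p[2]-.054).round(1))
E
```

```text
t: 9.78
tool_pos: [0.4737, -0.2834, 0.076]
orientation: [-0.149, 3.135, -0.003]
force: [0.3, -0.4, -6.8]
finger_gap: 0.568
[ 0.47372058 -0.28337982  0.07597921]
[[-0.01895244 -0.10062281  0.07597921]]
[0.005, 0.003, -0.0, -0.001, 0.002, -0.001] [-0.305, 0.004, 0.001, -0.001, 0.002, -0.001]
0.89 [302.4 232.  320.6 262.5]
0.61 [254.7 247.  276.2 274.9]
0.59 [330.6 134.4 348.4 159.2]
[332.9 131.2 348.8 157.1]
```

Hub's leading edge is already past the lip and there is no force, so the foot clears it. Push on gently.

```bash

python3 -m pendant '[[-0.01,0,-0.01,0,0,0],[-0.03,0,-0.01,0,0,0],[-0.06,0,-0.01,0,0,0],[-0.09,0.002,-0.01,0,0,0],[-0.12,0.004,-0.01,0,0,0],[-0.15,0.004,-0.01,0,0,0],[-0.18,0.004,-0.01,0,0,0],[-0.2,0.004,-0.01,0,0,0],[-0.2,0.004,-0.01,0,0,0],[-0.2,0.004,-0.01,0,0,0]]'
python3 - <<'E'
from h import *
d=[.4829,-.1814,.0964]; s=bot.read_state(); p=s["tool_pos"]; print(s["force"].round(1),s["moment"].round(2))
print(W([0,0,-d[2]],[[p[0]-d[0],p[1]-d[1],p[2]]]))
print(row(W(d,[.044,-.1,p[2]])[0],3.238))
E
```

```text
t: 10.77
tool_pos: [0.5113, -0.2784, 0.0772]
orientation: [-0.148, 3.138, -0.001]
force: [-4.4, -0.5, -8.3]
finger_gap: 0.574
[-4.4 -0.5 -8.3] [-0.04  0.89 -0.01]
[[ 0.01893077 -0.09932046  0.0771834 ]]
[-0.125, -0.003, 0.0, -0.0, 0.0, -0.001]
```

```bash

python3 -m pendant '[[-0.01,0,0,0,0,0],[-0.03,0,0,0,0,0],[-0.06,0,0,0,0,0],[-0.09,0,0,0,0,0],[-0.115,-0.002,0,0,0,0],[-0.125,-0.002,0.01,0,0,0],[-0.125,-0.002,0.03,0,0,0],[-0.125,-0.002,0.05,0,0,0],[-0.125,-0.002,0.06,0,0,0],[-0.125,-0.002,0.06,0,0,0]]'
python3 -m pendant '[[0,0,0.003,0,0,0],[0,0,0.006,0,0,0],[0,0,0.01,0,0,0],[0,0,0.013,0,0,0],[0,0,0.016,0,0,0],[0,0,0.02,0,0,0],[0,0,0.02,0,0,0],[0,0,0.02,0,0,0],[0,0,0.02,0,0,0],[0,0,0.02,0,0,0]]'
```

```text
t: 11.6
tool_pos: [0.5353, -0.2762, 0.0643]
orientation: [0.148, -3.137, -0.0]
force: [-4.7, 0.1, -7.5]
finger_gap: 0.574
t: 12.43
tool_pos: [0.5352, -0.2763, 0.0604]
orientation: [0.148, -3.136, -0.0]
force: [-4.7, -0.7, -6.6]
finger_gap: 0.575
```

```bash

python3 -m pendant '[[0,0,0.002,0,0,0],[0,0,0.004,0,0,0],[0,0,0.006,0,0,0],[0,0,0.008,0,0,0],[0,0,0.01,0,0,0],[0,0,0.012,0,0,0],[0,0,0.012,0,0,0],[0,0,0.012,0,0,0],[0,0,0.012,0,0,0],[0,0,0.012,0,0,0]]'
```

```text
t: 13.27
tool_pos: [0.5352, -0.2763, 0.058]
orientation: [0.148, -3.136, -0.0]
force: [-4.8, -1.4, -5.9]
finger_gap: 0.572
```

```bash

python3 -m pendant '[[0,0,0.002,0,0,0],[0,0,0.004,0,0,0],[0,0,0.006,0,0,0],[0,0,0.008,0,0,0],[0,0,0.01,0,0,0],[0,0,0.01,0,0,0],[0,0,0.01,0,0,0],[0,0,0.01,0,0,0],[0,0,0.01,0,0,0],[0,0,0.01,0,0,0]]'
```

```text
t: 14.1
tool_pos: [0.5354, -0.2764, 0.0579]
orientation: [0.148, -3.137, 0.0]
force: [-8.8, 0.7, 4.2]
finger_gap: 0.577
```

```bash

python3 -m pendant '[[0,0,0,0,0,0],[0,0,0,0,0,0],[0,0,0,0,0,0],[0,0,0,0,0,0],[0,0,0,0,0,0],[0,0,0,0,0,0],[0,0,-0.02,0,0,0],[0,0,-0.07,0,0,0],[0,0,-0.15,0,0,0],[0,0,-0.24,0,0,0]]' 0
python3 -m pendant '[[0,0.03,-0.1,0,0,0],[0,0.1,-0.22,0,0,0],[0.02,0.2,-0.35,0,0,0],[0.05,0.32,-0.45,0,0,0],[0.08,0.44,-0.5,0,0,0],[0.1,0.56,-0.5,0,0,0],[0.1,0.68,-0.5,0,0,0],[0.1,0.8,-0.5,0,0,0],[0.1,0.9,-0.5,0,0,0],[0.1,0.95,-0.5,0,0,0]]'
python3 - <<'E'
from h import *
d=[.4829,-.1814,.0964]
T,S=[],[]
for n,o in(("top",T),("side",S)):
    bot.snapshot(n)
    for t in bot.spot_in(n,"hub_1"): o.append(np.array(t["bbox"],float)); print(n,round(t["conf"],2),np.round(t["bbox"],1))
q=W(d,[.025,-.1,0])[0]
for n in("top","side"): print("pred R",cylbox(n,q[0],q[1],.004).round(1))
for t in T:
    for s in S:
        f=lambda p:np.r_[cylbox("top",*p)-t,cylbox("side",*p)-s]
        r=least_squares(f,ray("top",(t[:2]+t[2:])/2,.035)[:2],loss="soft_l1")
        if np.abs(r.fun).max()<5: print(r.x.round(4),r.fun.round(1))
cv2.imwrite("pics/after1.png",np.hstack([cv2.resize(bot.snapshot(n)[y:y+120,x:x+130],None,fx=3,fy=3,interpolation=cv2.INTER_CUBIC) for n,x,y in(("top",300,140),("side",270,110))]))
s=bot.read_state(); print(s["t"],s["tool_pos"],s["force"])
E
```

```text
t: 14.93
tool_pos: [0.5348, -0.276, 0.1061]
orientation: [0.148, -3.135, -0.002]
force: [0.6, -0.5, -0.1]
finger_gap: 1.001
t: 15.77
tool_pos: [0.4971, -0.0869, 0.2074]
orientation: [0.15, -3.136, -0.002]
force: [-0.3, 0.9, 0.5]
finger_gap: 1.004
top 0.8 [240.7 200.6 262.  220. ]
top 0.59 [217.7 162.1 237.7 184.7]
side 0.7 [300.3 233.5 315.8 263.2]
side 0.68 [326.3 140.1 333.3 160.2]
side 0.56 [252.6 249.  276.  277.9]
pred R [387.7 190.6 410.8 212.5]
pred R [319.9 134.9 335.2 160.5]
[0.4952 0.1363] [-1.9 -2.5 -1.1 -0.5  0.6 -2.1  4.1 -1.1]
[0.5997 0.2075] [-3.1 -1.2  0.2 -0.8  2.3 -2.3  0.4  0.4]
16.0667 [ 0.49767974 -0.0897985   0.206609  ] [-0.09652678  0.45754998 -1.12284542]
```

View pics/after1.png

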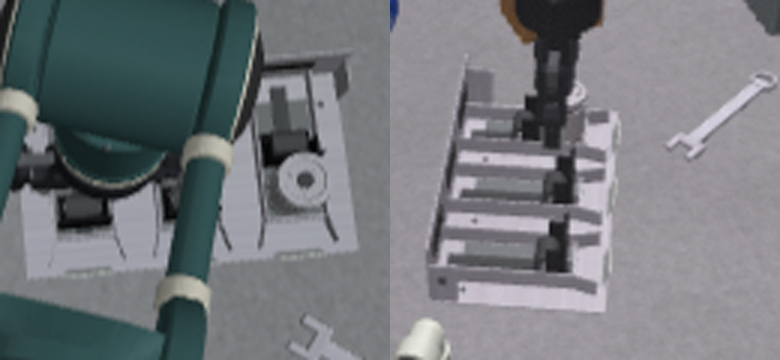

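The solid hub stands upright in the right lane with its follower behind it (top crop, about 300,180). Next is hub A.

```bash
python3 - <<'E'
from h import *
print(row([.4945,.1375,.16],3.238),row([.4945,.1375,.052],3.238,[.4945,.1375,.16],3.238))
E
python3 -m pendant '[[0.01,0.06,0,0,0,0],[0.03,0.16,0.02,0,0,0],[0.05,0.28,0.04,0,0,0],[0.07,0.4,0.06,0,0,0],[0.08,0.52,0.08,0,0,0],[0.09,0.64,0.1,0,0,0],[0.1,0.76,0.11,0,0,0],[0.11,0.88,0.12,0,0,0],[0.12,0.95,0.13,0,0,0],[0.12,1,0.14,0,0,0]]'
python3 -c "
from h import *
print(row([.4945,.1375,.16],3.238),row([.4945,.1375,.052],3.238))"
```

```text
[-0.091, 1.133, 0.233, 0.0, -0.002, -0.002] [0.0, 0.0, 0.54, 0.0, 0.0, 0.0]
t: 16.9
tool_pos: [0.4544, 0.1084, 0.1785]
orientation: [0.147, -3.135, -0.001]
force: [-0.2, 0.1, 0.0]
finger_gap: 1.005
[-0.214, 0.126, 0.092, 0.001, -0.002, -0.002] [-0.216, 0.126, 0.632, 0.001, -0.002, -0.002]
```

```bash

python3 -m pendant '[[-0.05,0.03,0.02,0,0,0],[-0.12,0.07,0.05,0,0,0],[-0.18,0.11,0.09,0,0,0],[-0.21,0.126,0.15,0,-0.002,-0.002],[-0.216,0.126,0.25,0,-0.002,-0.002],[-0.216,0.126,0.37,0,-0.002,-0.002],[-0.216,0.126,0.48,0,-0.002,-0.002],[-0.216,0.126,0.57,0,-0.002,-0.002],[-0.216,0.126,0.62,0,-0.002,-0.002],[-0.216,0.126,0.632,0,-0.002,-0.002]]'
python3 -m pendant '[[0,0,0,0,0,0],[0,0,0,0,0,0],[0,0,0,0,0,0],[0,0,0,0,0,0],[0,0,0,0,0,0],[0,0,0,0,0,0],[0,0,0,0,0,0],[0,0,0,0,0,0],[0,0,0,0,0,0],[0,0,0,0,0,0]]' 1
python3 -m pendant '[[0,0,-0.03,0,0,0],[0,0,-0.09,0,0,0],[0,0,-0.17,0,0,0],[0,0,-0.25,0,0,0],[0,0,-0.34,0,0,0],[0,0,-0.42,0,0,0],[0,0,-0.48,0,0,0],[0,0,-0.5,0,0,0],[0,0,-0.5,0,0,0],[0,0,-0.5,0,0,0]]'
python3 - <<'E'
from h import *
f=[]
for i in range(5):
    bot.snapshot("side"); f.append(bot.read_state()["force"])
print(np.mean(f,0).round(2))
d=[.4829,-.1814,.0964]
for y in(.1,0): print(row(W(d,[-.07,y,.15])[0],3.238))
E
```

```text
t: 17.73
tool_pos: [0.4929, 0.1369, 0.0497]
orientation: [0.151, -3.133, -0.0]
force: [-0.9, 0.1, 0.4]
finger_gap: 0.999
t: 18.57
tool_pos: [0.4943, 0.1372, 0.0512]
orientation: [0.151, -3.136, -0.001]
force: [-0.2, -0.3, 5.7]
finger_gap: 0.583
t: 19.4
tool_pos: [0.4941, 0.1371, 0.151]
orientation: [0.151, -3.136, -0.001]
force: [-0.1, -0.2, -1.3]
finger_gap: 0.58
[-0.02 -0.26 -1.61]
[0.557, -1.079, 0.002, 0.0, -0.002, -0.0]
[0.557, -1.579, 0.002, 0.0, -0.002, -0.0]
```

Hub A weighs 1.6 to 1.8 N, so it is the hollow one and goes to the left lane.

```bash

python3 -m pendant '[[0.03,-0.05,0,0,0,0],[0.09,-0.16,0,0,0,0],[0.17,-0.28,0,0,0,0],[0.25,-0.4,0,0,0,0],[0.32,-0.52,0,0,0,0],[0.39,-0.64,0,0,0,0],[0.46,-0.76,0,0,0,0],[0.52,-0.87,0,0,0,0],[0.55,-0.96,0,0,0,0],[0.555,-1,0,0,0,0]]'
python3 - <<'E'
from h import *
d=[.4829,-.1814,.0964]; print(row(W(d,[-.07,.1,.073])[0],3.238))
E
```

```text
t: 20.48
tool_pos: [0.4006, -0.0748, 0.1499]
orientation: [0.148, -3.133, 0.001]
force: [0.2, 0.4, -1.8]
finger_gap: 0.58
[-0.01, -0.07, 0.385, -0.0, -0.003, -0.001]
```

```bash

python3 -m pendant '[[0,-0.02,0.03,0,0,0],[0,-0.05,0.1,0,-0.001,0],[-0.01,-0.07,0.18,0,-0.002,0],[-0.01,-0.07,0.26,0,-0.003,0],[-0.01,-0.07,0.32,0,-0.003,0],[-0.01,-0.07,0.36,0,-0.003,0],[-0.01,-0.07,0.38,0,-0.003,0],[-0.01,-0.07,0.385,0,-0.003,0],[-0.01,-0.07,0.385,0,-0.003,0],[-0.01,-0.07,0.385,0,-0.003,0]]'
python3 -m pendant '[[-0.01,0,0,0,0,0],[-0.03,0,0,0,0,0],[-0.06,0,0,0,0,0],[-0.1,0,0,0,0,0],[-0.14,0,0,0,0,0],[-0.18,0,0,0,0,0],[-0.21,0,0,0,0,0],[-0.23,0,0,0,0,0],[-0.25,0,0,0,0,0],[-0.25,0,0,0,0,0]]'
python3 - <<'E'
from h import *
d=[.4829,-.1814,.0964]; s=bot.read_state(); p=s["tool_pos"]
print(W([0,0,-d[2]],[[p[0]-d[0],p[1]-d[1],p[2]]]),s["force"])
bot.snapshot("side")
for t in bot.spot_in("side","hub_1")[:4]: print(round(t["conf"],2),np.round(t["bbox"],1))
print(cylbox("side",p[0],p[1],p[2]-.0512).round(1),row(W(d,[.02,.1,.073])[0],3.238))
E
```

```text
t: 21.32
tool_pos: [0.4043, -0.0886, 0.0735]
orientation: [-0.148, 3.137, -0.001]
force: [-0.1, -0.5, -1.7]
finger_gap: 0.583
t: 22.15
tool_pos: [0.4531, -0.0836, 0.0728]
orientation: [0.149, -3.135, -0.0]
force: [-2.8, -0.6, -0.9]
finger_gap: 0.583
[[-0.02024405  0.10017897  0.07276893]] [-2.84429473 -0.62973328 -0.86961571]
0.72 [253.1 249.2 277.2 277.1]
0.7 [329.8 173.9 344.6 200.3]
0.58 [322.3 136.6 325.7 157. ]
[329.6 172.3 347.1 200.6] [-0.203, -0.001, -0.001, 0.0, -0.001, -0.001]
```

```bash

python3 -m pendant '[[-0.01,0,0,0,0,0],[-0.03,0,0,0,0,0],[-0.06,0,0,0,0,0],[-0.09,0,0,0,0,0],[-0.12,0,0,0,0,0],[-0.15,0,0,0,0,0],[-0.18,0,0,0,0,0],[-0.2,0,0,0,0,0],[-0.2,0,0,0,0,0],[-0.2,0,0,0,0,0]]'
python3 - <<'E'
from h import *
d=[.4829,-.1814,.0964]; s=bot.read_state(); p=s["tool_pos"]
print(W([0,0,-d[2]],[[p[0]-d[0],p[1]-d[1],p[2]]]),s["force"],row(W(d,[.044,.1,.0602])[0],3.238))
E
```

```text
t: 23.08
tool_pos: [0.4914, -0.0797, 0.072]
orientation: [0.149, -3.133, -0.001]
force: [-4.9, 0.1, -3.7]
finger_gap: 0.581
[[0.01821    0.10045959 0.07195119]] [-4.85375958  0.06535957 -3.67865701] [-0.129, -0.002, 0.058, 0.001, -0.003, -0.001]
```

```bash

python3 -m pendant '[[-0.01,0,0,0,0,0],[-0.03,0,0,0,0,0],[-0.06,0,0,0,0,0],[-0.09,0,0,0,0,0],[-0.115,-0.002,0,0,0,0],[-0.128,-0.002,0.01,0,0,0],[-0.128,-0.002,0.03,0,0,0],[-0.128,-0.002,0.05,0,0,0],[-0.128,-0.002,0.058,0,0,0],[-0.128,-0.002,0.058,0,0,0]]'
python3 -m pendant '[[0,0,0.003,0,0,0],[0,0,0.006,0,0,0],[0,0,0.009,0,0,0],[0,0,0.012,0,0,0],[0,0,0.015,0,0,0],[0,0,0.018,0,0,0],[0,0,0.02,0,0,0],[0,0,0.02,0,0,0],[0,0,0.02,0,0,0],[0,0,0.02,0,0,0]]'
```

```text
t: 23.92
tool_pos: [0.5161, -0.0776, 0.0596]
orientation: [0.148, -3.132, -0.001]
force: [-4.4, -1.7, -2.5]
finger_gap: 0.582
t: 24.75
tool_pos: [0.5159, -0.0776, 0.0557]
orientation: [0.148, -3.132, -0.001]
force: [-3.7, -0.6, -1.1]
finger_gap: 0.582
```

```bash

python3 -m pendant '[[0,0,0.001,0,0,0],[0,0,0.002,0,0,0],[0,0,0.003,0,0,0],[0,0,0.004,0,0,0],[0,0,0.005,0,0,0],[0,0,0.006,0,0,0],[0,0,0.007,0,0,0],[0,0,0.007,0,0,0],[0,0,0.007,0,0,0],[0,0,0.007,0,0,0]]'
```

```text
t: 25.58
tool_pos: [0.516, -0.0776, 0.0553]
orientation: [0.148, -3.132, -0.001]
force: [-7.9, 1.0, 6.3]
finger_gap: 0.58
```

```bash

python3 -m pendant '[[0,0,0,0,0,0],[0,0,0,0,0,0],[0,0,0,0,0,0],[0,0,0,0,0,0],[0,0,0,0,0,0],[0,0,0,0,0,0],[0,0,-0.02,0,0,0],[0,0,-0.07,0,0,0],[0,0,-0.15,0,0,0],[0,0,-0.24,0,0,0]]' 0
python3 -m pendant '[[0,0,-0.1,0,0,0],[0,0.06,-0.22,0,0,0],[-0.03,0.16,-0.35,0,0,0],[-0.07,0.28,-0.45,0,0,0],[-0.12,0.4,-0.5,0,0,0],[-0.18,0.52,-0.5,0,0,0],[-0.24,0.64,-0.5,0,0,0],[-0.3,0.76,-0.5,0,0,0],[-0.36,0.88,-0.5,0,0,0],[-0.4,0.98,-0.5,0,0,0]]'
python3 - <<'E'
from h import *
d=[.4829,-.1814,.0964]
print(row([.601,.2073,.15],3.238),bot.read_state()["t"])
q=W(d,[.025,.1,0])[0]
bot.snapshot("side")
for t in bot.spot_in("side","hub_1"): print(round(t["conf"],2),np.round(t["bbox"],1))
print(cylbox("side",q[0],q[1],.004).round(1))
E
```

```text
t: 26.42
tool_pos: [0.5156, -0.0775, 0.1037]
orientation: [0.148, -3.13, -0.002]
force: [0.6, 0.4, 0.8]
finger_gap: 0.998
t: 27.25
tool_pos: [0.5784, 0.1269, 0.2046]
orientation: [0.149, -3.132, -0.003]
force: [-0.1, -0.5, -0.4]
finger_gap: 1.002
[-0.152, 0.389, 0.273, 0.001, -0.004, -0.001] 27.25
0.79 [321.2 136.6 332.6 158.2]
0.61 [316.8 177.1 333.9 201.6]
0.53 [361.5 138.4 396.6 163. ]
0.27 [307.7 143.  318.9 158.6]
[314.8 175.7 331.6 203.6]
```

```bash

python3 -m pendant '[[-0.02,0.05,0.03,0,0,0],[-0.05,0.13,0.08,0,-0.001,0],[-0.09,0.23,0.14,0,-0.002,0],[-0.12,0.31,0.2,0,-0.003,0],[-0.145,0.37,0.25,0,-0.004,0],[-0.152,0.389,0.27,0,-0.004,0],[-0.152,0.389,0.273,0,-0.004,0],[-0.152,0.389,0.273,0,-0.004,0],[-0.152,0.389,0.273,0,-0.004,0],[-0.152,0.389,0.273,0,-0.004,0]]'
python3 - <<'E'
from h import *
print(row([.601,.2073,.052],3.238))
bot.snapshot("side")
for t in bot.spot_in("side","hub_1"): print(round(t["conf"],2),np.round(t["bbox"],1))
print(cylbox("side",.601,.2073).round(1))
E
```

```text
t: 28.18
tool_pos: [0.6012, 0.2078, 0.1509]
orientation: [-0.152, 3.136, 0.005]
force: [0.5, 0.9, -0.1]
finger_gap: 1.001
[0.002, -0.004, 0.494, 0.002, 0.001, 0.0]
0.84 [316.9 176.  328.1 201.6]
0.83 [319.1 136.1 335.4 158.6]
0.7 [253.5 248.6 278.6 278.1]
[254.4 246.6 276.  278.2]
```

```bash

python3 -m pendant '[[0,0,0.04,0,0,0],[0,0,0.12,0,0,0],[0,0,0.21,0,0,0],[0,0,0.3,0,0,0],[0,0,0.38,0,0,0],[0,0,0.44,0,0,0],[0,0,0.48,0,0,0],[0,0,0.494,0,0,0],[0,0,0.494,0,0,0],[0,0,0.494,0,0,0]]'
python3 -m pendant '[[0,0,0,0,0,0],[0,0,0,0,0,0],[0,0,0,0,0,0],[0,0,0,0,0,0],[0,0,0,0,0,0],[0,0,0,0,0,0],[0,0,0,0,0,0],[0,0,0,0,0,0],[0,0,0,0,0,0],[0,0,0,0,0,0]]' 1
python3 -m pendant '[[0,0,-0.03,0,0,0],[0,0,-0.09,0,0,0],[0,0,-0.17,0,0,0],[0,0,-0.25,0,0,0],[0,0,-0.34,0,0,0],[0,0,-0.42,0,0,0],[0,0,-0.48,0,0,0],[0,0,-0.5,0,0,0],[0,0,-0.5,0,0,0],[0,0,-0.5,0,0,0]]'
python3 - <<'E'
from h import *
f=[]
for i in range(3):
    bot.snapshot("side"); f.append(bot.read_state()["force"])
print(np.mean(f,0).round(2))
d=[.4829,-.1814,.0964]
print(row(W(d,[-.07,0,.16])[0],3.238))
E
```

```text
t: 29.12
tool_pos: [0.602, 0.2084, 0.0527]
orientation: [-0.152, 3.135, 0.005]
force: [-0.6, -0.0, 0.1]
finger_gap: 1.0
t: 29.95
tool_pos: [0.6033, 0.2083, 0.0543]
orientation: [-0.152, 3.132, 0.005]
force: [0.9, -1.2, 6.2]
finger_gap: 0.572
t: 30.78
tool_pos: [0.6022, 0.2079, 0.1538]
orientation: [-0.152, 3.133, 0.005]
force: [-0.7, 0.3, -4.4]
finger_gap: 0.58
[-0.25  0.18 -4.54]
[1.129, -1.878, -0.044, 0.002, 0.002, 0.0]
```

Hub C weighs about 4.5 N, so it is the bearing hub and goes to the middle lane.

```bash

python3 -m pendant '[[0.03,-0.05,-0.01,0,0,0],[0.1,-0.15,-0.03,0,0,0],[0.18,-0.27,-0.05,0,0,0],[0.26,-0.39,-0.05,0,0,0],[0.34,-0.51,-0.05,0,0,0],[0.42,-0.63,-0.05,0,0,0],[0.5,-0.75,-0.05,0,0,0],[0.56,-0.85,-0.05,0,0,0],[0.6,-0.93,-0.05,0,0,0],[0.62,-0.97,-0.05,0,0,0]]'
python3 -m pendant '[[0.03,-0.06,0,0,0,0],[0.09,-0.15,0,0,0,0],[0.16,-0.27,0,0,0,0],[0.24,-0.39,0,0,0,0],[0.31,-0.51,0,0,0,0],[0.38,-0.63,0,0,0,0],[0.44,-0.73,0,0,0,0],[0.48,-0.82,0,0,0,0],[0.5,-0.88,0,0,0,0],[0.5,-0.89,0,0,0,0]]'
python3 - <<'E'
from h import *
d=[.4829,-.1814,.0964]; print(row(W(d,[-.07,0,.076])[0],3.238))
E
```

```text
t: 31.77
tool_pos: [0.4949, 0.0004, 0.161]
orientation: [-0.15, 3.138, 0.003]
force: [-0.6, -0.3, -4.4]
finger_gap: 0.576
t: 32.6
tool_pos: [0.4116, -0.1881, 0.1605]
orientation: [-0.146, 3.138, 0.002]
force: [-0.4, 0.2, -4.5]
finger_gap: 0.578
[-0.008, -0.002, 0.423, 0.001, 0.0, -0.002]
```

```bash

python3 -m pendant '[[0,0,0.03,0,0,0],[0,0,0.1,0,0,0],[0,-0.002,0.18,0,0,0],[-0.005,-0.002,0.26,0,0,0],[-0.008,-0.002,0.33,0,0,0],[-0.008,-0.002,0.39,0,0,-0.002],[-0.008,-0.002,0.415,0,0,-0.002],[-0.008,-0.002,0.423,0,0,-0.002],[-0.008,-0.002,0.423,0,0,-0.002],[-0.008,-0.002,0.423,0,0,-0.002]]'
python3 -m pendant '[[-0.01,0,0,0,0,0],[-0.03,0,0,0,0,0],[-0.06,0,0,0,0,0],[-0.1,0,0,0,0,0],[-0.14,0,0,0,0,0],[-0.18,0,0,0,0,0],[-0.21,0,0,0,0,0],[-0.23,0,0,0,0,0],[-0.25,0,0,0,0,0],[-0.25,0,0,0,0,0]]'
python3 - <<'E'
from h import *
d=[.4829,-.1814,.0964]; s=bot.read_state(); p=s["tool_pos"]
print(W([0,0,-d[2]],[[p[0]-d[0],p[1]-d[1],p[2]]]),s["force"],row(W(d,[.02,0,.076])[0],3.238))
E
```

```text
t: 33.43
tool_pos: [0.4138, -0.1881, 0.0764]
orientation: [-0.152, 3.137, 0.001]
force: [0.0, 0.3, -4.5]
finger_gap: 0.577
t: 34.27
tool_pos: [0.4645, -0.1833, 0.0765]
orientation: [-0.152, 3.137, 0.001]
force: [-0.3, 0.4, -5.3]
finger_gap: 0.57
[[-0.01854514 -0.00010519  0.0764665 ]] [-0.28977668  0.35736543 -5.29617508] [-0.193, 0.0, 0.003, 0.0, 0.001, 0.0]
```

```bash

python3 -m pendant '[[-0.01,0,0,0,0,0],[-0.03,0,0,0,0,0],[-0.06,0,0,0,0,0],[-0.09,0,0,0,0,0],[-0.12,0,0,0,0,0],[-0.15,0,0,0,0,0],[-0.18,0,0,0,0,0],[-0.193,0,0,0,0,0],[-0.193,0,0,0,0,0],[-0.193,0,0,0,0,0]]'
python3 - <<'E'
from h import *
d=[.4829,-.1814,.0964]; s=bot.read_state(); p=s["tool_pos"]
print(W([0,0,-d[2]],[[p[0]-d[0],p[1]-d[1],p[2]]]),s["force"],row(W(d,[.044,0,.0632])[0],3.238))
E
```

```text
t: 35.1
tool_pos: [0.5009, -0.1791, 0.0753]
orientation: [0.153, -3.135, -0.003]
force: [-4.6, 0.4, -5.4]
finger_gap: 0.572
[[0.01817814 0.00058468 0.07534185]] [-4.59782749  0.43500781 -5.43794686] [-0.129, -0.003, 0.06, 0.001, -0.002, 0.001]
```

```bash

python3 -m pendant '[[-0.01,0,0,0,0,0],[-0.03,0,0,0,0,0],[-0.06,0,0,0,0,0],[-0.09,0,0,0,0,0],[-0.115,-0.002,0,0,0,0],[-0.128,-0.002,0.01,0,0,0],[-0.128,-0.002,0.03,0,0,0],[-0.128,-0.002,0.05,0,0,0],[-0.128,-0.002,0.06,0,0,0],[-0.128,-0.002,0.06,0,0,0]]'
python3 -m pendant '[[0,0,0.003,0,0,0],[0,0,0.006,0,0,0],[0,0,0.009,0,0,0],[0,0,0.012,0,0,0],[0,0,0.015,0,0,0],[0,0,0.018,0,0,0],[0,0,0.02,0,0,0],[0,0,0.02,0,0,0],[0,0,0.02,0,0,0],[0,0,0.02,0,0,0]]'
```

```text
t: 35.93
tool_pos: [0.5255, -0.1768, 0.0625]
orientation: [0.152, -3.133, -0.004]
force: [-4.8, 0.2, -5.2]
finger_gap: 0.582
t: 36.77
tool_pos: [0.5253, -0.1768, 0.0586]
orientation: [0.152, -3.133, -0.004]
force: [-5.2, -0.1, -4.5]
finger_gap: 0.575
```

```bash

python3 -m pendant '[[0,0,0.001,0,0,0],[0,0,0.002,0,0,0],[0,0,0.003,0,0,0],[0,0,0.004,0,0,0],[0,0,0.005,0,0,0],[0,0,0.006,0,0,0],[0,0,0.007,0,0,0],[0,0,0.007,0,0,0],[0,0,0.007,0,0,0],[0,0,0.007,0,0,0]]'
```

```text
t: 37.6
tool_pos: [0.5254, -0.1768, 0.0585]
orientation: [0.153, -3.133, -0.004]
force: [-7.2, -0.1, 3.9]
finger_gap: 0.58
```

Floor contact, so I'll release, lift, and move aside to leave the view clear.

```bash

python3 -m pendant '[[0,0,0,0,0,0],[0,0,0,0,0,0],[0,0,0,0,0,0],[0,0,0,0,0,0],[0,0,0,0,0,0],[0,0,0,0,0,0],[0,0,-0.02,0,0,0],[0,0,-0.07,0,0,0],[0,0,-0.15,0,0,0],[0,0,-0.24,0,0,0]]' 0
python3 -m pendant '[[0,0,-0.1,0,0,0],[0,0.03,-0.22,0,0,0],[0.02,0.1,-0.35,0,0,0],[0.05,0.2,-0.45,0,0,0],[0.08,0.32,-0.5,0,0,0],[0.1,0.44,-0.5,0,0,0],[0.12,0.56,-0.5,0,0,0],[0.14,0.7,-0.5,0,0,0],[0.15,0.84,-0.5,0,0,0],[0.15,0.96,-0.5,0,0,0]]'
python3 -m pendant '[[0,0.1,0,0,0,0],[0.02,0.2,0,0,0,0],[0.04,0.3,0,0,0,0],[0.06,0.4,0,0,0,0],[0.08,0.52,0,0,0,0],[0.1,0.64,0,0,0,0],[0.12,0.76,0,0,0,0],[0.14,0.86,0,0,0,0],[0.15,0.95,0,0,0,0],[0.15,1,0,0,0,0]]'
python3 -m pendant '[[0,0.1,0,0,0,0],[0.02,0.2,0,0,0,0],[0.04,0.3,0,0,0,0],[0.06,0.4,0,0,0,0],[0.08,0.52,0,0,0,0],[0.1,0.64,0,0,0,0],[0.12,0.76,0,0,0,0],[0.14,0.86,0,0,0,0],[0.15,0.95,0,0,0,0],[0.15,1,0,0,0,0]]'
python3 - <<'E'
from h import *
d=[.4829,-.1814,.0964]
for n in("top","side"):
    bot.snapshot(n)
    for t in bot.spot_in(n,"hub_1"): print(n,round(t["conf"],2),np.round(t["bbox"],1))
    for y in(.1,0,-.1):
        q=W(d,[.025,y,0])[0]; print("pred",cylbox(n,q[0],q[1],.004).round(1))
cv2.imwrite("pics/fin.png",np.hstack([cv2.resize(bot.snapshot(n)[y:y+120,x:x+130],None,fx=3,fy=3,interpolation=cv2.INTER_CUBIC) for n,x,y in(("top",300,140),("side",270,110))]))
cv2.imwrite("pics/fintop.png",bot.snapshot("top"))
print(bot.read_state()["t"],bot.read_state()["force"])
E
```

```text
t: 38.43
tool_pos: [0.525, -0.1766, 0.1067]
orientation: [0.152, -3.131, -0.005]
force: [-0.4, 0.1, -0.3]
finger_gap: 1.002
t: 39.27
tool_pos: [0.4765, 0.0126, 0.2088]
orientation: [0.152, -3.132, -0.006]
force: [-0.4, 0.1, 0.1]
finger_gap: 0.999
t: 40.1
tool_pos: [0.4267, 0.2105, 0.2107]
orientation: [0.154, -3.133, -0.007]
force: [0.3, 1.1, -0.1]
finger_gap: 0.998
t: 40.93
tool_pos: [0.377, 0.4082, 0.2125]
orientation: [0.156, -3.134, -0.009]
force: [0.7, -0.8, -0.0]
finger_gap: 1.003
top 0.78 [388.5 189.8 410.  214.2]
top 0.78 [319.6 199.4 340.8 218.2]
top 0.74 [299.4 154.6 416.4 233.3]
top 0.66 [354.9 195.2 373.2 214.8]
pred [318.4 197.2 337.  218.8]
pred [353.  193.9 373.9 215.6]
pred [387.7 190.6 410.8 212.5]
side 0.57 [317.9 134.2 335.5 156.3]
pred [314.8 175.7 331.6 203.6]
pred [317.5 154.2 333.5 180.9]
pred [319.9 134.9 335.2 160.5]
41.2833 [ 0.38650416  0.59914507 -0.06839482]
```

View pics/fin.png

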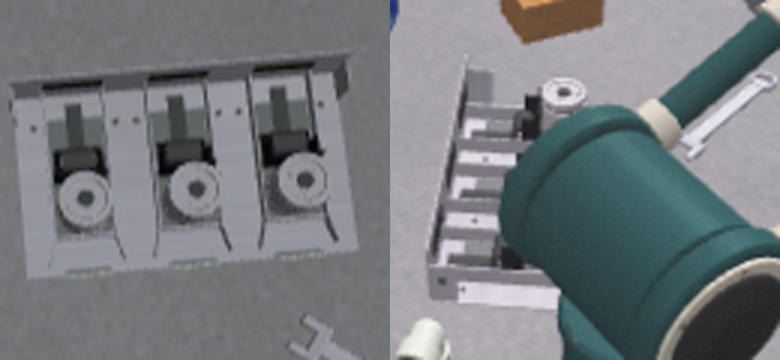

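View pics/fintop.png

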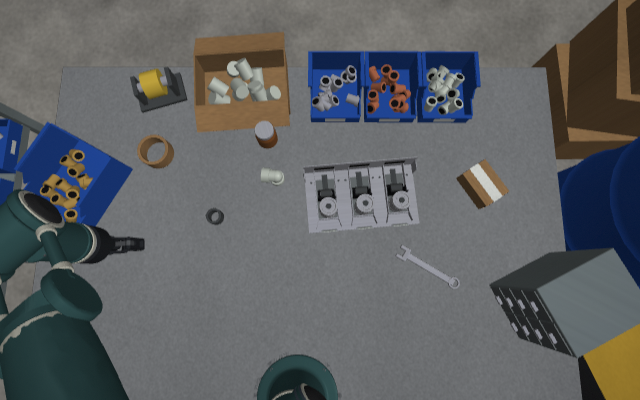

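All three hubs stand upright between their lip and follower (top-view pixels about 328,206; 364,204; 400,200). The elbow, coupling, tape roll, jar, wrench and carton are where they were.

```bash
python3 -c "
from bench import bot
print(bot.finish_job())"
```

```text
the job is handed in; nothing more can be done
None
```

The job is done and handed in: each hub was weighed as I lifted it and is now in its lane. The clock read about 41 s of the 72 s allowed.

| Hub | Weight at lift | Lane |
|---|---|---|
| Hollow | about 1.6 N | left |
| Bearing cartridge | about 4.5 N | middle |
| Solid core | about 7.2 N | right |

Each was pushed about 19 mm past its lane point, with roughly 4 to 5 N back from the follower. I lowered it until it touched the floor, then let go. No force reading at the end of a move was above about 10 N.

**Final checks:** The last top view shows all three hubs upright between lip and follower. The network's boxes lie within about 4 px (roughly 1 cm) of where stored hubs should appear. The other things on the bench show at the same pixels as at the start, and the arm is clear of everything.

**Checks that were incomplete or disagreed:**
- **Side view:** the arm hid the left and middle hubs in the last side picture, so only the right hub was confirmed there. The left hub had been seen in place from the side after its release. The middle hub was confirmed only from above.
- **False detection:** the network also reported the whole dispenser as a hub (confidence 0.74), which I ignored.
- **Dispenser fit:** one back-plate corner in the side view disagreed with my first fit by about 5 px. I left it out of the fit I used. No hub met any unexpected sideways force going in.

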